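# Seat the vent guide plate on the bowl-packing station

## Task

On the bowl-packing station, take the guide plate - the one with two large round locating holes - by its bar and slide it sideways off its ledge over the sunken nest until both holes drop over the two locating pins and it lies flat on the nest floor, then let go. Keep it low as you slide it, never more than about 2 cm clear of the ledge top, and leave the blank plate without holes lying on the other ledge.

Things in the scene. Friction and masses are not known exactly. Their poses are not given: they have to be found in the camera images.
- guide_grip (a point): Guide plate, loose: aluminium plate 150 (x) by 110 (y) by 6 mm, about 0.3 kg, with an upright dark bar at its centre, 44 long (x), 14 thick (y), rising 45 mm above the plate. Two round through holes, 31 mm wide, at x = +-48 mm, y = 0. Point: on the bar's axis, 34 mm above the plate's underside, 17 mm below the bar's top; z up. Starts flat on either ledge of the station; a half turn makes no difference.
- blank_grip (a point): Blank plate, loose, left alone: aluminium plate 150 (x) by 110 (y) by 6 mm, about 0.3 kg, with an upright dark bar at its centre, 44 long (x), 14 thick (y), rising 45 mm above the plate. No holes. Point: on the bar's axis, 34 mm above the plate's underside, 17 mm below the bar's top; z up. Lies on the ledge opposite the guide plate.
- nest (a point): Centre of the station's nest floor, 20 mm above the table; z up. Floor 190 (x) by 150 mm (y), a bowl sunk in its middle. Two upright steel pins at x = +-48 mm, y = 0: 24 mm wide for the lowest 6 mm, tapering to 8 mm at 23 mm height. Seated, the guide's point is 34 mm above this one, x axes parallel; the taper centres it if let go within 6 mm and 3 degrees.
- station: Fixed packing station; origin on the table under the nest's centre, same axes. Dark ledges 190 (x) by 140 mm (y) on both sides of the nest, from y = +-75 to +-215 mm; their tops are 45 mm above the table: 25 mm above the nest floor, 2 mm above the pin tips. A low tool strip (20 mm high) with a pick and a spatula lies along the +x side from x = 95 to 160 mm.
Things that resemble listed ones, but are neither listed nor needed, are in the scene too. What is shaped like the part that bears guide_grip but pink is not meant.

How it is judged:
By the outcome, as a careful person would: the job done as asked, in the order asked, and still so for the second after the job is handed in, with the robot touching nothing.
It also fails if it takes over 35 s, if anything falls off the work surface, if the arm or the gripper's body presses on something with over 40 N, if the wrist force passes 120 N, or if a joint passes its speed limit or range.

## Robot

A 6-joint arm with a two-finger parallel gripper is mounted at the origin on the work surface. World frame = base frame: x ahead of the robot, y to its left, z up, the work surface at z = 0. Lengths are in m, angles in rad, forces in N, time in s.
With the tool pointing down it reaches from about 0.375 to 0.975 m from the base axis. Payload 3.8 kg.
Tool frame: the origin (TCP) lies at the very end of the fingers, on their centre line; the grasp point (between the pads) lies 19 mm behind it; z points along the fingers, y is the direction in which the jaws open and shut (so a half turn about z gives the same grasp; the last joint's range is limited). The gripper opens to 85 mm and grips with 20 to 120 N. Pads are 22 mm wide; open, the fingers measure 114 mm over their backs; the gripper's body (76 mm by 85 mm) begins 54 mm behind the grasp point. The pads swing forward as they close: fully open they stand 13 mm farther back than shut.
Start: joints at [-1.15, 0.264, 1.604, -0, 1.274, -0.037], TCP at [0.298, -0.605, 0.231] pointing down, gripper open.
Joint ranges: [-2.63, 2.63], [-0.94, 2.18], [0.31, 2.57], [-1.31, 4.45], [0, 2.66], [-2.55, 2.55]. Speed limits (rad/s): [2.57, 2.57, 3.14, 3.14, 3.14, 3.14].

## Interface

Orientations are given as a rotation vector (axis times angle).
In Python, from workcell import read_state, read_camera, camera_info, finish_job gives the robot as it stands. The module is installed in compiled form; this text tells all that it offers.
- The arm moves only by the tool play_rows, never from a script. Its argument "motion" is a list of rows, each a list of 5 numbers: the shift along the tool's x, y, z in units of 1000 mm (1.0 is 1000 mm), then the turn about the tool's z in units of 2 pi rad (1.0 is 2 pi rad), then the finger opening in mm, from 0 to 85.4. A call has 1 to 5 rows; each row shifts and turns the commanded pose from where the row before left it, along the tool's axes as they then stand; what a row does not reach is not made up. A row lasts 1/8 s, in which the tool goes at most 62.5 mm and 10.7 degrees, less where a joint would pass 70% of its speed; a pose out of reach is approached as far as the arm can. A call with a number of a shift or a turn outside -1 to 1 is refused whole. A call with a gripper value outside its range is refused whole. The fingers move at their own pace and stop on an object; "squeeze" is the grip in N (left out, the last holds). Time passes only in rows, so rows that do not move let the fingers close. It gives the time, the measured TCP pose, the force and the opening at its end, in the units of the state.
- read_state(): the state, without advancing time (a new reading comes with each control period).
- read_camera(name): name is "scene" or "top"; returns the picture (384x512x3 uint8, red, green, blue); there is no depth.
- camera_info(name): a dict with "intrinsics" (3x3 intrinsics, pixels), "pose" (4x4, takes a point from camera to world coordinates). Camera axes: x right, y down, z forward; pixel columns grow to the right and rows downward; lengths in m; the calibration is good to about 2 mm. A picture is of the moment at which its call begins. camera_info takes no time and is no camera call.
- finish_job(): hands the job in, once; it reports no verdict.
The state is a dict: "time": time; "q": joint angles; "joint_vel": joint speeds; "joint_torque": joint torques, N m; "tool_pos": TCP position; "tcp_rot": TCP orientation; "wrist_force": force on the tool from outside, world axes, zero at the start; "torque": the same for the moment, N m; "width": opening from 0.0 (shut) to 1.0 (fully open).
Only numpy, scipy, OpenCV 4.12 (cv2) and the standard library are available. Lean on these libraries where they do the work, as an engineer would, in place of code of your own. Each camera call takes 0.05 s, during which the arm holds its last target. There are 200 camera calls.

## Working session

There is one attempt and no reset: what is moved stays moved. The work goes in short steps, Python scripts to look and compute and a tool call to move; the robot and the scene stay as the last step left them, time stands still between calls to the robot, and variables do not carry over. Pictures are saved under pics/ and viewed, about 8 in all and at most 12, crops included, and the job is handed in when it is done.

Besides the shell and the picture viewer there is one more tool, called after "Request:" as a command line: name --pt "numbers of a row" for each row, then --argument value for the rest. play_rows: Moves the arm, as the interface text tells. Shifts and turns lie within -1 to 1; 1 stands for 1000 mm of shift or 2 pi rad of turn. Its arguments: {"type":"object","properties":{"motion":{"type":"array","items":{"type":"array","items":{"type":"number"}}},"squeeze":{"type":"number"}},"required":["motion"]}

```bash
mkdir -p pics; python3 - <<'E'
from workcell import *
import cv2
for n in("scene","top"):
    cv2.imwrite(f"pics/{n}0.png",read_camera(n)[...,::-1]); c=camera_info(n); print(c["intrinsics"],c["pose"])
s=read_state();print(s)
E
```

```text
[[441.55972006   0.         257.09258103]
 [  0.         441.55972006 194.43888686]
 [  0.           0.           1.        ]] [[-0.78280139  0.33872782 -0.52200138  0.95001673]
 [ 0.62224955  0.41903024 -0.66122549  0.78878356]
 [-0.00524111 -0.84242336 -0.53879069  0.63547666]
 [ 0.          0.          0.          1.        ]]
[[388.19364108   0.         256.18136285]
 [  0.         388.19364108 184.81112003]
 [  0.           0.           1.        ]] [[-0.02182084 -0.99715091  0.07220749  0.36618295]
 [-0.9989389   0.0246759   0.03888664  0.11241391]
 [-0.04055763 -0.07128233 -0.99663128  1.00498826]
 [ 0.          0.          0.          1.        ]]
{'time': 0.1, 'q': array([-1.14990971e+00,  2.64691084e-01,  1.60525411e+00,  5.88299666e-07,
        1.27372023e+00, -3.68880890e-02]), 'joint_vel': array([ 0.00038411, -0.00284773, -0.00248679, -0.00019759,  0.00106871,
        0.00069027]), 'joint_torque': array([ 2.98595560e-04, -5.16705751e+01, -3.68590701e+01, -1.24150392e-04,
        6.21015424e-03,  2.43260217e-05]), 'tool_pos': array([ 0.29804815, -0.60488166,  0.2300686 ]), 'tcp_rot': array([-3.05767648e+00, -7.12346673e-01,  6.20026566e-04]), 'wrist_force': array([ 0.25238871,  0.26711333, -0.35269472]), 'torque': array([ 0.00720635,  0.05984747, -0.04837577]), 'width': 1.0024952549780783}
```

View pics/scene0.png

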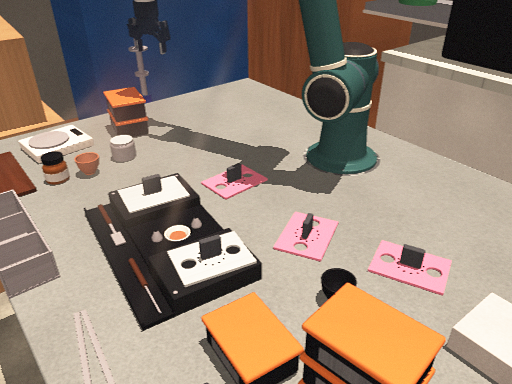

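View pics/top0.png

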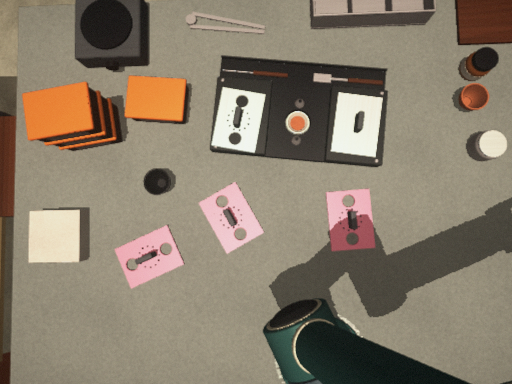

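The top view shows the guide on the left ledge (bar about (238,117), holes about (242,101) and (235,138)). The blank is on the right ledge (about (358,125)), and the pins are near (299,103) and (296,143). Next I'll measure them.

```bash
cat > h.py <<'E'
import cv2, numpy as np
from workcell import *
def ray(n,uv,z):
    c=camera_info(n);P=c["pose"];d=P[:3,:3]@np.linalg.solve(c["intrinsics"],[uv[0],uv[1],1])
    return P[:3,3]+d*(z-P[2,3])/d[2]
def proj(n,p):
    c=camera_info(n);P=c["pose"];q=c["intrinsics"]@(P[:3,:3].T@(np.array(p)-P[:3,3]));return q[:2]/q[2]
def white(img):
    return ((img.min(2)>150)&(np.ptp(img.astype(int),axis=2)<40)).astype(np.uint8)
def plates(n,img,x0=None):
    out=[]
    cs,h=cv2.findContours(white(img),cv2.RETR_CCOMP,cv2.CHAIN_APPROX_NONE)
    for i,c in enumerate(cs):
        if h[0,i,3]<0 and cv2.contourArea(c)>1500: out.append((c,[cs[j] for j in range(len(cs)) if h[0,j,3]==i and cv2.contourArea(cs[j])>20]))
    return out
E
python3 - <<'E'
from h import *
img=read_camera("top")
for c,hs in plates("top",img):
    # contour on the plate's top plane
    w=np.array([ray("top",p[0],.051)[:2] for p in c],np.float32)*1000
    r=cv2.minAreaRect(w); print("rect",np.round(r[0],1),np.round(r[1],1),round(r[2],2))
    for k in hs:
        m=cv2.moments(k); u=(m["m10"]/m["m00"],m["m01"]/m["m00"]); print("  hole",np.round(u,1),m["m00"],np.round(ray("top",u,.051)*1000,1))
cs,_=cv2.findContours(((img.max(2)<70)).astype(np.uint8),0,2)
big=[c for c in cs if cv2.contourArea(c)>3000]
for c in big: print(cv2.boundingRect(c),cv2.contourArea(c))
cv2.imwrite("pics/top1.png",cv2.resize(img[50:170,205:395,::-1],None,fx=4,fy=4,interpolation=cv2.INTER_CUBIC))
s=read_camera("scene");cv2.imwrite("pics/scene1.png",cv2.resize(s[160:320,80:270,::-1],None,fx=3.6,fy=3.6,interpolation=cv2.INTER_CUBIC))
E
```

```text
rect [ 579.4 -101.2] [110.  150.3] 80.43
  hole [358.6 121.5] 198.0 [ 585.6 -106.6   51. ]
rect [600.3 191.4] [110.9 152. ] 78.24
  hole [234.6 137.9] 134.5 [553.9 201.   51. ]
  hole [239.2 109.8] 310.0 [624.6 188.1  51. ]
(263, 298, 207, 86) 8725.0
(210, 56, 177, 111) 9641.5
```

View pics/top1.png

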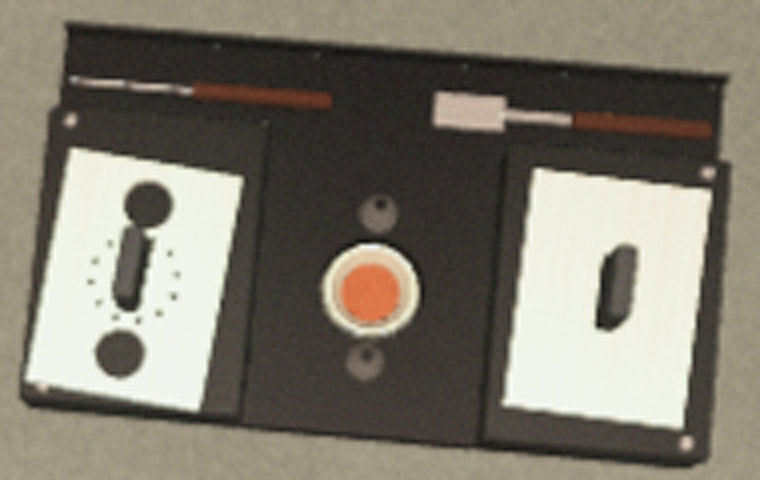

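View pics/scene1.png

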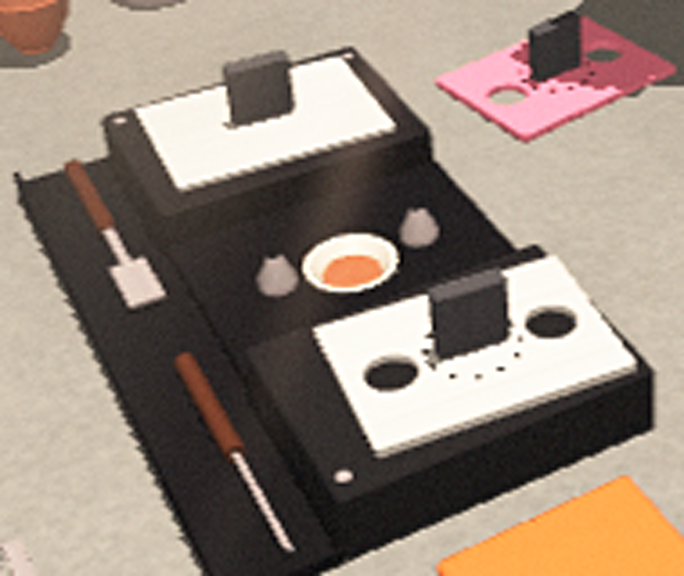

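The crops show two holes in the guide and none in the blank. The pins sit at crop pixels (378,215) and (364,362), with the bowl between them at (371,291). I'll now get subpixel poses for the pins and the guide.

```bash
cat >> h.py <<'E'
def yaw(a,b):
    d=np.array(b)[:2]-np.array(a)[:2]; y=np.degrees(np.arctan2(d[1],d[0])); return (y+90)%180-90
def guide(n,img,z,near=None):
    for c,hs in plates(n,img):
        w=np.array([ray(n,p[0],z)[:2] for p in c],np.float32)*1000
        b=cv2.boxPoints(cv2.minAreaRect(w)); e=b[1]-b[0],b[2]-b[1]
        l=max(e,key=np.linalg.norm); yield b.mean(0),yaw([0,0],l)
def circ(n,img,zl,cu,r,thr,inv=False):
    x,y=map(int,cu);a=img[y-r:y+r+1,x-r:x+r+1].astype(int).mean(2);a=cv2.resize(a.astype(np.float32),None,fx=8,fy=8,interpolation=cv2.INTER_CUBIC)
    m=((a<thr) if inv else (a>thr)).astype(np.uint8)
    cs,_=cv2.findContours(m,0,1);c=max(cs,key=cv2.contourArea)
    (u,v),rr=cv2.minEnclosingCircle(c);M=cv2.moments(c)
    f=lambda u,v:((u+.5)/8-.5+x-r,(v+.5)/8-.5+y-r)
    return f(u,v),rr/8,f(M["m10"]/M["m00"],M["m01"]/M["m00"])
E
python3 - <<'E'
from h import *
img=np.mean([read_camera("top").astype(float) for _ in range(4)],0).round().astype(np.uint8)
for c,y in guide("top",img,.051): print("plate",c,y)
g=[]
for name,cu,r,z in(("pin+",(299,103),8,.026),("pin-",(296,140),8,.026)):
    p,rr,m=circ("top",img,z,cu,r,75); q=ray("top",p,z)*1000;qm=ray("top",m,z)*1000;g.append(q)
    print(name,p,"r_px",rr,q,qm)
print("nest",(g[0]+g[1])/2,yaw(g[1],g[0]),np.linalg.norm(g[0]-g[1]))
cs,h=cv2.findContours(((img[...,0]>120)).astype(np.uint8)[100:150,280:320],0,1)
c=max(cs,key=cv2.contourArea);e=cv2.fitEllipse(c);print("bowl",e,ray("top",(e[0][0]+280,e[0][1]+100),.02)*1000)
print(ray("top",(242.2,101),.051)*1000,ray("top",(234.8,138),.051)*1000)
a=img.mean(2)
for y in range(96,112):print(a[y,290:309].astype(int))
print(camera_info("top")["intrinsics"][0,0]/0.98*.012)
# outer contour of the station: side edges
E
```

```text
plate [ 579.49994 -101.26898] -9.566651010289505
plate [600.24414 191.4228 ] -11.786765509582665
pin+ (299.17949199676514, 103.19360160827637) r_px 4.659937858581543 [643.59833577  36.02313429  26.        ] [642.12549455  36.19492586  26.        ]
pin- (295.7589406967163, 140.0631980895996) r_px 4.894717216491699 [548.58284745  47.51016673  26.        ] [548.35894145  47.58802184  26.        ]
nest [596.09059161  41.76665051  26.        ] -6.893400042625743 95.7073400212186
bowl ((17.203296661376953, 22.185277938842773), (22.523704528808594, 23.583053588867188), 95.57238006591797) [595.91816467  42.0742147   20.        ]
[646.87268687 180.12072076  51.        ] [553.58629752 200.41111883  51.        ]
[44 44 45 43 43 45 44 45 43 46 45 44 44 43 43 43 43 43 44]
[46 44 43 45 45 45 45 44 45 43 43 44 46 45 42 44 44 43 45]
[44 44 44 46 45 44 44 47 52 54 54 46 45 44 43 44 46 41 44]
[44 45 44 44 46 46 48 63 76 64 59 69 65 45 44 45 45 45 45]
[45 46 44 44 46 50 67 86 78 42 39 60 84 60 43 45 43 45 44]
[46 47 46 47 47 61 88 98 84 42 39 66 96 77 53 46 46 45 44]
[ 46  47  46  44  57  82  96 100 100  78  74  89 101  84  58  44  43  47
  45]
[ 47  46  47  45  59  85  98 104 107 104 104 106 102  90  67  46  45  45
  46]
[ 46  45  47  47  52  80 102 105 108 110 112 107 103  91  58  47  45  45
  45]
[ 48  49  45  46  50  73 104 106 107 112 109 105 105  92  48  47  45  46
  46]
[ 49  49  48  45  48  54  81 105 107 107 108 107  98  66  48  46  46  49
  46]
[ 48  48  47  48  47  47  55  76  90 104  98  82  65  48  47  48  47  46
  47]
[48 48 48 48 48 48 46 51 62 69 64 55 48 47 48 47 48 46 46]
[50 49 49 45 43 41 36 37 38 39 40 47 44 48 48 47 48 49 46]
[50 46 41 33 32 31 28 39 55 46 28 31 33 41 46 49 46 49 46]
[ 41  35  28  54 146 215 219 222 224 210 160 125  46  29  36  42  47  50
  48]
4.753391523375422
```

Nest is about (596.0, 41.9) mm at yaw -6.9°, and the guide about (600.2, 191.2) at -11.9°. The pin spacing comes out at 95.7 mm against 96 nominal. I'll cross-check the yaw on the station edges and start by turning the tool.

```bash
cat >> h.py <<'E'
from scipy.spatial.transform import Rotation as R
def togo(x,y,z,yawdeg):
    s=read_state();M=R.from_rotvec(s["tcp_rot"]).as_matrix()
    cy=np.degrees(np.arctan2(M[1,0],M[0,0]))
    d=M.T@(np.array([x,y,z])/1000-s["tool_pos"])
    print("t",round(s["time"],2),"pos",np.round(s["tool_pos"]*1000,1),"yaw",round(cy,2),"tilt",np.round(M[:2,2],4),"w",round(s["width"]*85.4,1),"F",np.round(s["wrist_force"],1))
    print("shift",np.round(d,4),"turn",round(-(yawdeg-cy)/360,4))
E
python3 - <<'E'
from h import *
togo(600.2,191.2,230,-11.9)
f=lambda u,v,z:ray("top",(u/4+205-.375,v/4+50-.375),z)*1000
a,b=f(68,24,.02),f(727,76,.02);print("strip edge yaw",yaw(a,b) if 0 else np.degrees(np.arctan2((b-a)[0],-(b-a)[1])))
a,b=f(22,403,.045),f(240,417,.045);c,d=f(485,440,.045),f(700,462,.045)
print("ledge ends",np.degrees(np.arctan2((d-a)[0],-(d-a)[1])))
a,b=f(52,107,.045),f(22,403,.045);print("outer side",yaw(b,a)); a,b=f(729,160,.045),f(706,460,.045);print(yaw(b,a))
E
```

```text
t 0.4 pos [ 298.3 -605.4  231.1] yaw 26.23 tilt [-0.0002  0.0003] w 85.6 F [ 0.2 -0.6 -0.7]
shift [ 0.6229 -0.5811  0.0013] turn 0.1059
strip edge yaw -6.815962095787361
ledge ends -6.608718161842938
outer side -6.540105023953288
-6.847970303873964
```

Request:
play_rows --pt "0 0 0 0.0212 85" --pt "0 0 0 0.0212 85" --pt "0 0 0 0.0212 85" --pt "0 0 0 0.0212 85" --pt "0 0 0 0.0212 85"

```text
time: 1.02
tool_pos: [0.2984, -0.6055, 0.2313]
tcp_rot: [3.124, -0.333, 0.0]
wrist_force: [-0.1, 0.6, 0.9]
width: 0.993
```

```bash
python3 -c "
from h import *
togo(600.2,191.2,230,-11.9)"
```

```text
t 1.02 pos [ 298.4 -605.5  231.3] yaw -12.18 tilt [ 0.     -0.0001] w 84.8 F [-0.1  0.6  0.9]
shift [ 0.1269 -0.8424  0.0013] turn -0.0008
```

Request:
play_rows --pt "0.0085 -0.056 0 0 85" --pt "0.0085 -0.056 0 0 85" --pt "0.0085 -0.056 0 0 85" --pt "0.0085 -0.056 0 0 85" --pt "0.0085 -0.056 0 0 85"

```text
time: 1.65
tool_pos: [0.3983, -0.3387, 0.2316]
tcp_rot: [3.124, -0.327, 0.001]
wrist_force: [0.1, 0.7, -0.1]
width: 0.998
```

Request:
play_rows --pt "0.0085 -0.056 0 0 85" --pt "0.0085 -0.056 0 0 85" --pt "0.0085 -0.056 0 0 85" --pt "0.0085 -0.056 0 0 85" --pt "0.0085 -0.056 0 0 85"

```text
time: 2.28
tool_pos: [0.4978, -0.0734, 0.2318]
tcp_rot: [3.124, -0.327, 0.002]
wrist_force: [1.2, -1.2, -0.2]
width: 0.992
```

Request:
play_rows --pt "0.0085 -0.056 0 0 85" --pt "0.0085 -0.056 0 0 85" --pt "0.0085 -0.056 0 0 85" --pt "0.0085 -0.056 0 0 85" --pt "0 0 0 0 60"

```text
time: 2.9
tool_pos: [0.5776, 0.1406, 0.2313]
tcp_rot: [-3.124, 0.319, -0.001]
wrist_force: [0.6, -0.8, 0.3]
width: 0.812
```

```bash
python3 -c "
from h import *
togo(600.2,191.2,60,-11.9)"
```

```text
t 2.9 pos [577.6 140.6 231.3] yaw -11.67 tilt [0.0006 0.001 ] w 69.3 F [ 0.6 -0.8  0.3]
shift [ 0.0118 -0.054   0.1713] turn 0.0006
```

Request:
play_rows --pt "0.012 -0.054 0 0.0006 50" --pt "0 0 0.05 0 50" --pt "0 0 0.05 0 50" --pt "0 0 0.04 0 50" --pt "0 0 0 0 50"

```text
time: 3.52
tool_pos: [0.5959, 0.1853, 0.0871]
tcp_rot: [3.12, -0.333, -0.013]
wrist_force: [-0.2, 0.0, 0.3]
width: 0.585
```

```bash
python3 -c "
from h import *
togo(600.2,191.2,60,-11.9)
s=read_camera('scene');cv2.imwrite('pics/s2.png',cv2.resize(s[130:330,60:330,::-1],None,fx=2.5,fy=2.5))"
```

```text
t 3.52 pos [595.9 185.3  87.1] yaw -12.19 tilt [-0.0089 -0.0027] w 50.0 F [-0.2  0.   0.3]
shift [ 0.0032 -0.0068  0.027 ] turn -0.0008
```

View pics/s2.png

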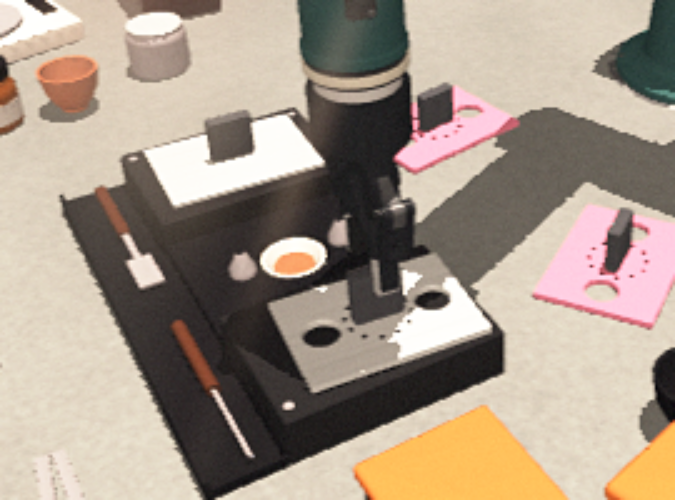

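The open jaws are coming down straddling the guide's bar at about crop (380,290), and nothing has been touched. I'll correct the residual offset and settle.

Request:
play_rows --pt "0.003 -0.006 0.01 0 50" --pt "0 0 0 0 50" --pt "0 0 0 0 50"

```text
time: 3.95
tool_pos: [0.6048, 0.1929, 0.0826]
tcp_rot: [-3.123, 0.332, -0.003]
wrist_force: [0.0, 0.0, -0.2]
width: 0.586
```

```bash
python3 -c "
from h import *
togo(600.2,191.2,60,-11.9)"
```

```text
t 3.95 pos [604.8 192.9  82.6] yaw -12.13 tilt [0.002  0.0005] w 50.1 F [ 0.   0.  -0.2]
shift [-0.0042  0.0026  0.0226] turn -0.0006
```

Request:
play_rows --pt "-0.004 0.0025 0.02 -0.0006 50" --pt "0 0 0 0 50" --pt "0 0 0 0 50" --pt "0 0 0 0 50"

```text
time: 4.45
tool_pos: [0.6003, 0.1912, 0.0624]
tcp_rot: [-3.124, 0.326, -0.003]
wrist_force: [0.5, 0.1, 0.2]
width: 0.585
```

```bash
python3 -c "
from h import *
togo(600.2,191.2,60,-11.9)"
```

```text
t 4.45 pos [600.3 191.2  62.4] yaw -11.93 tilt [0.0017 0.0004] w 49.9 F [0.5 0.1 0.2]
shift [-0.0001  0.      0.0024] turn -0.0001
```

Aligned, so I'll close on the bar.

Request:
play_rows --pt "0 0 0.002 0 5" --pt "0 0 0 0 5" --pt "0 0 0 0 5" --pt "0 0 0 0 5" --pt "0 0 0 0 5" --squeeze 50

```text
time: 5.08
tool_pos: [0.5998, 0.1912, 0.0595]
tcp_rot: [-3.124, 0.327, -0.001]
wrist_force: [0.9, 0.8, 2.0]
width: 0.157
```

Request:
play_rows --pt "0 0 0 0 5" --pt "0 0 0 0 5"

```text
time: 5.32
tool_pos: [0.5998, 0.1912, 0.0595]
tcp_rot: [-3.124, 0.326, -0.001]
wrist_force: [-0.2, 1.2, 1.4]
width: 0.164
```

```bash
python3 -c "
from h import *
togo(600.2,191.2,60,-11.9)
img=read_camera('top');print([(c,y) for c,y in guide('top',img,.051)])"
```

```text
t 5.33 pos [599.8 191.2  59.5] yaw -11.93 tilt [0.0006 0.0004] w 14.0 F [-0.2  1.2  1.4]
shift [ 0.0004 -0.0001 -0.0005] turn -0.0001
[(array([319.10504, 659.8789 ], dtype=float32), np.float64(-0.5203410520377503)), (array([426.4137 , -78.46077], dtype=float32), np.float64(-88.23836712023267)), (array([ 579.3626  , -100.750534], dtype=float32), np.float64(-9.39554075058858))]
```

Gripped, with the opening at 14.0 mm, which is the bar's thickness. I'll lift 5 mm and turn to the nest's yaw.

Request:
play_rows --pt "0 0 -0.006 0 5" --pt "0 0 0 0 5" --pt "0 0 0 -0.007 5" --pt "0 0 0 -0.007 5" --pt "0 0 0 0 5"

```text
time: 6.0
tool_pos: [0.5987, 0.1905, 0.0644]
tcp_rot: [3.135, -0.19, -0.003]
wrist_force: [-0.6, -0.2, -4.3]
width: 0.159
```

```bash
python3 -c "
from h import *
togo(595.7,42,65,-6.8)"
```

```text
t 6.0 pos [598.7 190.5  64.4] yaw -6.92 tilt [-0.0018 -0.0007] w 13.5 F [-0.6 -0.2 -4.3]
shift [ 0.015   0.1478 -0.0005] turn -0.0003
```

Request:
play_rows --pt "0.002 0.0185 0 0 5" --pt "0.002 0.0185 0 0 5" --pt "0.002 0.0185 0 0 5" --pt "0.002 0.0185 0 0 5" --pt "0.002 0.0185 0 0 5"

```text
time: 6.62
tool_pos: [0.5983, 0.0963, 0.0654]
tcp_rot: [3.136, -0.19, 0.0]
wrist_force: [0.8, 0.2, -4.2]
width: 0.155
```

Request:
play_rows --pt "0.002 0.0185 0 0 5" --pt "0.002 0.0185 0 0 5" --pt "0.001 0.0185 0 0 5" --pt "0 0 0 0 5" --pt "0 0 0 0 5"

```text
time: 7.25
tool_pos: [0.5967, 0.0422, 0.0653]
tcp_rot: [-3.135, 0.19, -0.0]
wrist_force: [0.5, 0.0, -5.9]
width: 0.161
```

```bash
python3 -c "
from h import *
togo(595.7,42,65,-6.8)
for n in('scene','top'):
  s=read_camera(n);y,x=(150,70) if n=='scene' else (40,200)
  cv2.imwrite('pics/%s3.png'%n,cv2.resize(s[y:y+160,x:x+200,::-1],None,fx=3.7,fy=3.7,interpolation=2))"
```

```text
t 7.25 pos [596.7  42.2  65.3] yaw -6.92 tilt [0.0001 0.0004] w 13.8 F [ 0.5  0.  -5.9]
shift [-0.0009  0.0004  0.0003] turn -0.0003
```

View pics/scene3.png

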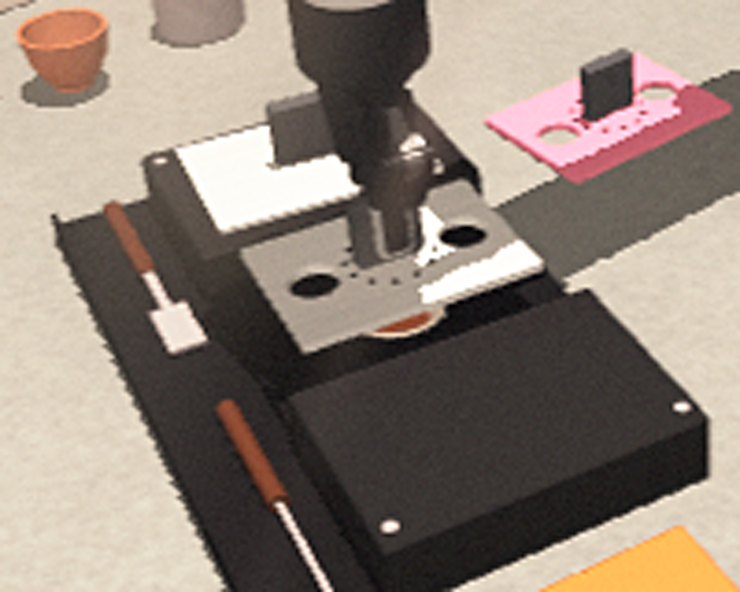

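View pics/top3.png

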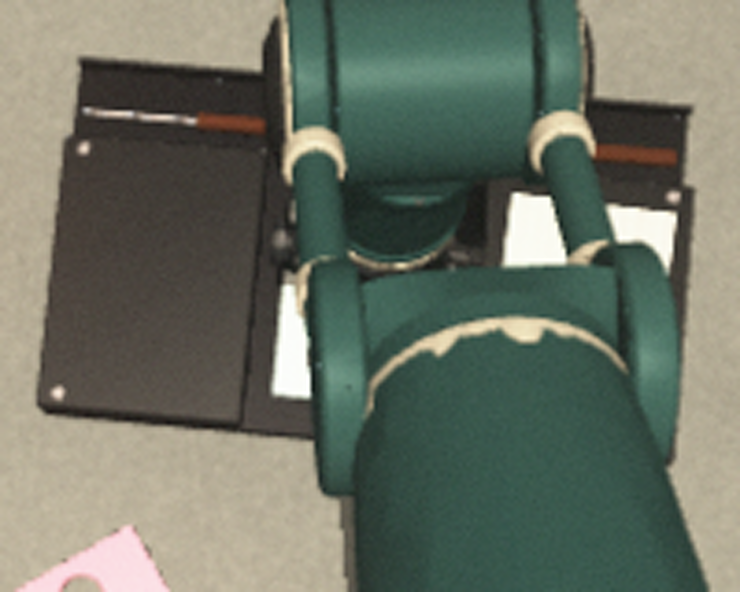

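The plate hangs just above the nest, with its holes at scene crop (313,285) and (463,236). In the top view the arm hides most of it. I'll compare holes and pins in the scene camera alone.

```bash
python3 - <<'E'
from h import *
a=cv2.imread("pics/scene3.png"); 
def holes(p,x0,y0,f,cs):
    return [((u+.5)/f-.5+x0,(v+.5)/f-.5+y0) for u,v in cs]
H=[ray("scene",u,.0565)*1000 for u in holes(a,70,150,3.7,[(313,285),(463,236)])]
print("holes",H,"mid",(H[0]+H[1])/2,yaw(H[1],H[0]))
# pins: base outline before the move, scene0.png
s=cv2.imread("pics/scene0.png").mean(2).astype(np.float32)
P=[]
for x,y in((157,236),(196,223)):
    w=cv2.resize(s[y-9:y+10,x-9:x+10],None,fx=8,fy=8,interpolation=2);m=(w>85).astype(np.uint8)
    _,l,st,_=cv2.connectedComponentsWithStats(m);k=l[76,76];b=st[k]
    box=[b[0]/8+x-9-.5,b[1]/8+y-9-.5,b[2]/8,b[3]/8];tip=(box[0]+box[2]/2,box[1]+.5)
    P.append(ray("scene",tip,.043)*1000);print("pin",np.round(box,1),P[-1])
    # expected tip and base edges from the top estimate
print("mid",(P[0]+P[1])/2,yaw(P[1],P[0]))
t=np.radians(-6.8)
for sg in(1,-1):
    q=np.array([596+sg*48*np.cos(t),41.9+sg*48*np.sin(t)])/1000
    print("expect tip",proj("scene",[*q,.043]),"base",proj("scene",[*q,.02]))
E
```

```text
holes [array([645.6415747 ,  39.16697728,  56.5       ]), array([549.80167846,  51.74244787,  56.5       ])] mid [597.72162658  45.45471258  56.5       ] -7.475264051929912
pin [151.  230.2  11.4  11.5] [641.36981434  38.75152591  43.        ]
pin [190.8 217.4  10.6  10.8] [547.60125809  51.72965093  43.        ]
mid [594.48553622  45.24058842  43.        ] -7.880013567727346
expect tip [155.21243507 230.60303731] base [156.54261734 238.79938495]
expect tip [194.83589798 217.17600812] base [195.63552176 225.19797652]
```

In the scene camera the holes sit about 3 mm too far in +x, while the TCP says about 1 mm. I'll move 2 mm in -x and lower gently.

Request:
play_rows --pt "-0.002 0.0003 0 0 5" --pt "0 0 0.006 0 5" --pt "0 0 0.006 0 5" --pt "0 0 0.003 0 5" --pt "0 0 0 0 5"

```text
time: 7.98
tool_pos: [0.5941, 0.0422, 0.0496]
tcp_rot: [3.136, -0.189, -0.002]
wrist_force: [0.2, 0.0, -5.0]
width: 0.156
```

```bash
python3 -c "
from h import *
togo(595.0,42,35,-6.8)
s=read_camera('scene');y,x=170,110
cv2.imwrite('pics/scene4.png',cv2.resize(s[y:y+90,x:x+120,::-1],None,fx=6,fy=6,interpolation=2))"
```

```text
t 7.97 pos [594.1  42.2  49.6] yaw -6.89 tilt [-0.0012 -0.    ] w 13.4 F [ 0.2  0.  -5. ]
shift [0.0009 0.0001 0.0146] turn -0.0002
```

View pics/scene4.png

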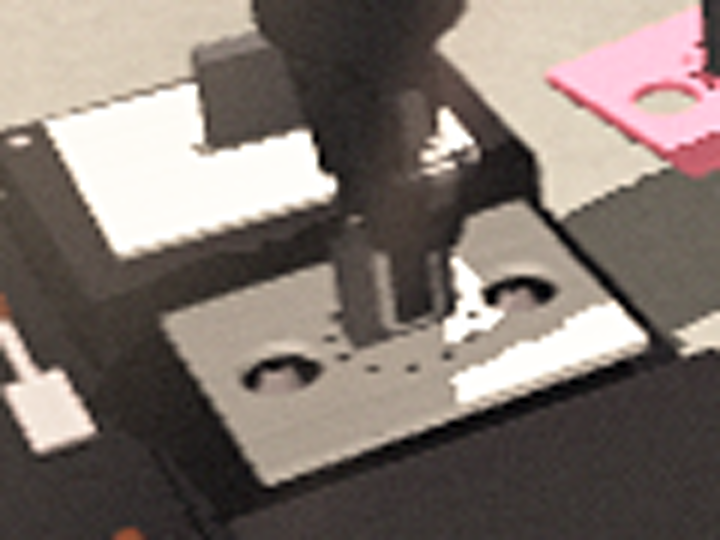

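Both pin tips show inside the holes, at about (287,378) and (522,297), and there's no contact force. I'll carry on down.

Request:
play_rows --pt "0 0 0.004 0 5" --pt "0 0 0.004 0 5" --pt "0 0 0 0 5" --pt "0 0 0 0 5"

```text
time: 8.52
tool_pos: [0.5946, 0.0422, 0.0422]
tcp_rot: [3.136, -0.189, -0.0]
wrist_force: [0.4, 0.0, -3.7]
width: 0.158
```

Request:
play_rows --pt "0 0 0.003 0 5" --pt "0 0 0.002 0 5" --pt "0 0 0 0 5" --pt "0 0 0 0 5"

```text
time: 9.02
tool_pos: [0.5946, 0.0422, 0.0372]
tcp_rot: [-3.136, 0.189, 0.0]
wrist_force: [0.0, 0.1, -3.9]
width: 0.155
```

```bash
python3 -c "
from h import *
togo(595.0,42,35,-6.8)"
```

```text
t 9.03 pos [594.6  42.2  37.2] yaw -6.89 tilt [-0.  0.] w 13.3 F [ 0.   0.1 -3.9]
shift [0.0004 0.0001 0.0022] turn -0.0003
```

Request:
play_rows --pt "0 0 0.0022 0 5" --pt "0 0 0 0 5" --pt "0 0 0 0 5"

```text
time: 9.4
tool_pos: [0.5945, 0.0422, 0.035]
tcp_rot: [3.136, -0.189, -0.0]
wrist_force: [0.5, 0.3, -5.2]
width: 0.157
```

Request:
play_rows --pt "0 0 0 0 20" --pt "0 0 0 0 30" --pt "0 0 0 0 40" --pt "0 0 0 0 40" --pt "0 0 0 0 40"

```text
time: 10.02
tool_pos: [0.5947, 0.0422, 0.0352]
tcp_rot: [-3.136, 0.189, -0.0]
wrist_force: [0.3, 0.3, -0.2]
width: 0.469
```

```bash
python3 -c "
from h import *
togo(595.0,42,180,-6.8)"
```

```text
t 10.03 pos [594.7  42.2  35.2] yaw -6.89 tilt [0.0002 0.    ] w 40.0 F [ 0.3  0.3 -0.2]
shift [ 0.0004  0.0002 -0.1448] turn -0.0002
```

Released. I'll rise straight up, then retreat toward -y so the top camera can see.

Request:
play_rows --pt "0 0 -0.02 0 40" --pt "0 0 -0.04 0 40" --pt "0 0 -0.05 0 40" --pt "0 0 -0.05 0 40" --pt "0 0 -0.03 0 40"

```text
time: 10.65
tool_pos: [0.5961, 0.0422, 0.2304]
tcp_rot: [-3.135, 0.189, -0.01]
wrist_force: [-0.3, -0.1, 0.9]
width: 0.468
```

Request:
play_rows --pt "0 0.05 0 0 40" --pt "0 0.06 0 0 40" --pt "0 0.06 0 0 40" --pt "0 0.06 0 0 40" --pt "0 0.06 0 0 40"

```text
time: 11.28
tool_pos: [0.5596, -0.2476, 0.2271]
tcp_rot: [3.135, -0.189, 0.003]
wrist_force: [-0.0, 0.7, 0.3]
width: 0.468
```

Request:
play_rows --pt "0 0.06 0 0 40" --pt "0 0.04 0 0 40" --pt "0 0 0 0 40" --pt "0 0 0 0 40" --pt "0 0 0 0 40"

```text
time: 11.9
tool_pos: [0.5481, -0.3438, 0.2256]
tcp_rot: [-3.136, 0.187, -0.001]
wrist_force: [0.5, 0.2, -0.6]
width: 0.467
```

```bash
python3 -c "
from h import *
togo(595.0,42,180,-6.8)
t=read_camera('top')
for z in(.026,.051): print(z,[(np.round(c,1),round(y,2)) for c,y in guide('top',t,z)])
s=read_camera('scene')
A=cv2.resize(s[160:300,80:260,::-1],(540,420),interpolation=2);B=cv2.resize(t[50:170,205:395,::-1],(665,420),interpolation=2)
o=np.hstack([A,B]);cv2.imwrite('pics/end.png',cv2.resize(o,(800,279)))"
```

```text
t 11.9 pos [ 548.1 -343.8  225.6] yaw -6.81 tilt [0.0004 0.0001] w 39.9 F [ 0.5  0.2 -0.6]
shift [ 0.0008 -0.3886  0.0457] turn -0.0
0.026 [(array([318.9, 673.3], dtype=float32), np.float64(-0.48)), (array([ 584.9, -106.5], dtype=float32), np.float64(-9.31)), (array([595.5,  41.1], dtype=float32), np.float64(-6.88))]
0.051 [(array([320.1, 659. ], dtype=float32), np.float64(-0.48)), (array([ 579.3, -100.9], dtype=float32), np.float64(-9.31)), (array([589.7,  42.9], dtype=float32), np.float64(-6.88))]
```

View pics/end.png

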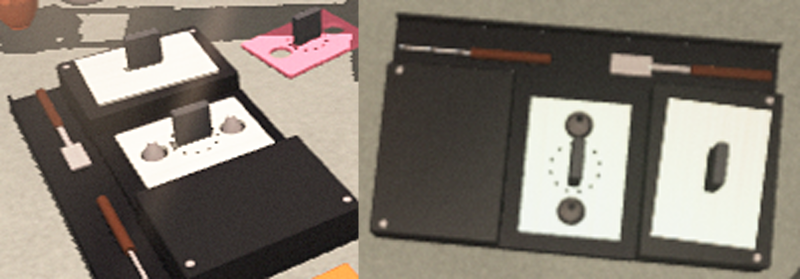

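The guide is seated with both pins standing up through its holes, and the blank hasn't moved. Handing in.

```bash
python3 -c "
from workcell import *
print(finish_job())"
```

```text
the job is handed in; nothing more can be done
None
```

The guide plate is seated in the nest with both locating pins standing up through its holes, and the job is handed in. I gripped it by its bar, lifted it about 5–6 mm clear of the ledge and turned it 5° to match the nest. Then I moved it sideways over the pins, lowered it and let go. The robot's clock stood at about 12 s of the 35 s allowed.

**Last checks:**
- **Guide plate:** taken at seated height (26 mm), its centre is at (595.5, 41.1) mm with yaw -6.9°. The nest measured (596.0, 41.9) mm and about -6.8°, so they agree within about 1 mm.
- **Blank plate:** it still lies on its ledge, within about 0.4 mm and 0.3° of its first measured pose.
- **Forces and clearance:** the wrist force readings stayed around 6 N or less, and the gripper is clear of everything.

**Disagreement:** before lowering, the scene camera put the holes about 3 mm too far in +x, while the arm's position reading said about 1 mm. I corrected by 2 mm, and the plate went down without any side force.

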